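Put the last sample box away and latch the dry cabinet

ROBOT

A 6-joint arm with a two-finger parallel gripper is mounted at the origin on the work surface. World frame = base frame: x ahead of the robot, y to its left, z up, the work surface at z = 0. Lengths are in m, angles in rad, forces in N, time in s.
With the tool pointing down it reaches from about 0.4 to 0.925 m from the base axis. Payload 3.4 kg.
Tool frame: the origin (TCP) lies between the finger pads; the fingertips stand 14 mm ahead of it and the grasp point (between the pads) lies 5 mm behind it; z points along the fingers, y is the direction in which the jaws open and shut (so a half turn about z gives the same grasp; the last joint's range is limited). The gripper opens to 85 mm and grips with 20 to 120 N. Pads are 22 mm wide; open, the fingers measure 114 mm over their backs; the gripper's body (76 mm by 85 mm) begins 54 mm behind the grasp point. The pads swing forward as they close: fully open they stand 13 mm farther back than shut.
Start: joints at [-1.238, 0.307, 1.506, -0, 1.328, -0.073], TCP at [0.227, -0.528, 0.245] pointing down, gripper open.
Joint ranges: [-3.12, 3.12], [-1.05, 2.28], [0.14, 2.33], [-1.42, 4.57], [0.1, 2.73], [-2.68, 2.68]. Speed limits (rad/s): [2.57, 2.57, 3.14, 3.14, 3.14, 3.14].

INTERFACE

Orientations are given as a unit quaternion [w, x, y, z].
In Python, from rig import readout, viewer, job gives the robot as it stands.
- The arm moves only by the shell command python3 -m jog 'ROWS' [FORCE]. ROWS is JSON, a list of rows, each a list of 3 entries, a list of its own where there are three numbers: the finger opening in m, from 0 to 0.0854, then the shift along the tool's x, y, z in m, then the turn about the tool's z in rad. A call has 1 to 20 rows; each row shifts and turns the commanded pose from where the row before left it, along the tool's axes as they then stand; what a row does not reach is not made up. A row lasts 1/12 s, in which the tool goes at most 41.7 mm and 7.16 degrees, less where a joint would pass 70% of its speed; a pose out of reach is approached as far as the arm can. A call with a gripper value outside its range is refused whole. The fingers move at their own pace and stop on an object; FORCE is the grip in N (left out, the last holds). Time passes only in rows, so rows that do not move let the fingers close. It gives the time, the measured TCP pose, the force and the opening at its end, in the units of the state.
- readout.state(): the state, without advancing time (a new reading comes with each control period).
- viewer.camera(name): name is "scene" or "top"; returns a dict with "color" (480x640x3 uint8, red, green, blue), "camera_matrix" (3x3 intrinsics, pixels), "cam_to_world" (4x4, takes a point from camera to world coordinates). Camera axes: x right, y down, z forward; pixel columns grow to the right and rows downward; lengths in m; the calibration is good to about 2 mm. A picture is of the moment at which its call begins. There is no depth.
- job.finish_job(): hands the job in, once; it reports no verdict.
The state is a dict: "time_s": time; "q": joint angles; "dq": joint speeds; "joint_torque": joint torques, N m; "ee_pos": TCP position; "ee_rot": TCP orientation; "ft_force": force on the tool from outside, world axes, zero at the start; "moment": the same for the moment, N m; "opening": opening from 0.0 (shut) to 1.0 (fully open).
Only numpy, scipy, OpenCV 4.12 (cv2) and the standard library are available. Lean on these libraries where they do the work, as an engineer would, in place of code of your own. Each camera call takes 0.05 s, during which the arm holds its last target.

TASK

The white sample box with the blue band is sticking out of the middle bay of the dry-storage cabinet: ease it fully home, flush with the cabinet's front, while the door is still wide open. Then swing the door round without slamming it and press it until its sprung latch snaps in behind the strike, so that it stays shut by itself. Never push the box or the door with more than 20 N, and leave the other boxes and everything else on the bench where they are.

Things in the scene. Friction and masses are not known exactly. Their poses are not given: they have to be found in the camera images.
- cabinet: Bench-top dry cabinet, clear acrylic in a white frame, fixed; open front on its -x side. Origin under it. Carcass x -94 (front edge) to +85, y -143 to +143, top z 212 mm; the roof's front edge is set back to x -64. Shelf top at z 128 with bays at y -80, 0, +80, low fins between, a stop behind: a box is home when its front is flush with the carcass front (box origin at x -27.5).
- sample_box: The box to put away: white with a blue band along its middle, 133 long (x), 66 wide (y), 52 high, 0.2 to 0.45 kg. Origin under its centre, -x end towards the door opening. Stands on the shelf in the middle bay, 35 to 60 mm short of home, perhaps slightly askew, about 5 mm play each side; slides at 1 to 3 N.
- cabinet_door (a joint): Door hinge, rad: 0 = shut with the strike at its nominal setting, positive = open, out towards the cabinet's -x; upright axis at the cabinet's +y side. Slight friction, stays where left. Latched it rests between -0.02 and 0.03 depending on the strike, bolt out; 0.005 further in it meets a hard buffer. Let go before the latch snaps, it springs back out (0.035 or more).
- door_hinge (a point): Point on the door's hinge axis, 175 mm above the bench, turning with the door; the axis stands at x -111, y +149 mm in the cabinet's frame. The panel runs from here along its own -y for 292 mm, is 18 thick with its outer (pushed) face at x -9 mm, has a return 10 thick and 30 deep along the top of its inner face, and reaches from 12 to 214 mm above the bench.
- door_pad (a point): Point on the door's outer face, 175 mm above the bench, 30 mm in from the free edge and 262 mm from the hinge axis: a clear place to press. Below it (49 to 127 mm above the bench) a black latch housing stands 10 mm proud.
- latch_bolt (a joint): Bevelled brass sprung bolt of the door, m: 0 = fully out, its rest; about 0.008 while it rides over the strike; back to 0 once snapped in. Getting it over takes 9 to 15 N at the pad (spring and rubber seal), easing as it snaps. The slotted strike was set by hand, up to 5 mm further in or 7 mm further out than nominal, unmeasured: where it snaps must be felt.
- left_box: Box already home in the bay at y +80: blue with white lid, same size as the sample box. Leave alone.
- right_box: Box already home in the bay at y -80: green with white lid, same size. Leave alone.
- timer: White timer 75 x 75 x 18 mm lying on the cabinet's roof. Leave alone. Origin under its centre.
- ethanol: Bottle, 72 dia x 190 high, red cap, standing on the bench to the right. Origin under its centre. Leave alone.
- tube_rack: Blue tube rack 100 x 200, 72 high with tubes, on the bench to the left. Origin under its centre. Leave alone.
- cold_block: Blue cold pack 160 x 100 x 34 mm on the bench at the right. Origin under its centre. Leave alone.
- beaker: Glass beaker, 70 dia x 95 high, on the bench at the left. Origin under its centre. Leave alone.
Not all that is in view belongs to the job. What is shaped like the sample_box but orange or yellow is not meant.

How it is judged:
By the outcome, as a careful person would: the job done as asked, in the order asked, and still so for the second after the job is handed in, with the robot touching nothing.
It also fails if it takes over 67 s, if anything falls off the work surface, if the arm or the gripper's body presses on something with over 40 N, if the wrist force passes 120 N, or if a joint passes its speed limit or range.

## Working session

There is one attempt and no reset: what is moved stays moved. The work goes in short steps, Python scripts to look and compute and a shell command to move; the robot and the scene stay as the last step left them, time stands still between calls to the robot, and variables do not carry over. Pictures are saved under pics/ and viewed, and the job is handed in when it is done.

```bash
ls; mkdir -p pics
python3 - <<'E'
from rig import readout, viewer
import cv2
print(readout.state())
for n in("scene","top"):
    c=viewer.camera(n); cv2.imwrite(f"pics/{n}0.png",c["color"][:,:,::-1]); print(c["camera_matrix"],c["cam_to_world"])
E
```

```text
pics
{'time_s': 0.0, 'q': array([-1.23851675e+00,  3.07543905e-01,  1.50769823e+00,  1.59063964e-05,
        1.32842401e+00, -7.34952902e-02]), 'dq': array([-5.07587094e-04,  1.76031920e-03, -6.85856296e-04, -4.39390872e-05,
        1.29984234e-03, -1.11495069e-04]), 'joint_torque': array([ 8.82288132e-04, -4.57552993e+01, -2.51918542e+01, -1.67300536e-04,
        1.33496651e-02,  3.98137843e-05]), 'ee_pos': array([ 0.22672847, -0.52765737,  0.24438833]), 'ee_rot': array([-1.02907565e-03,  9.79488709e-01,  2.01496389e-01, -1.26118596e-04]), 'ft_force': array([ 0.23423181,  0.25991824, -0.87346975]), 'moment': array([ 0.00545152, -0.0269927 ,  0.00144917]), 'opening': 1.000964005640888}
[[460.17811306   0.         315.8783647 ]
 [  0.         460.17811306 236.86368139]
 [  0.           0.           1.        ]] [[-0.01823148  0.61430366 -0.78885907  1.59024075]
 [ 0.99967346  0.02532876 -0.00337954  0.03244313]
 [ 0.01790476 -0.78866309 -0.61456484  0.94766369]
 [ 0.          0.          0.          1.        ]]
[[437.3945538    0.         319.14975067]
 [  0.         437.3945538  248.72224403]
 [  0.           0.           1.        ]] [[ 0.00468235 -0.99288549  0.11898101  0.43884731]
 [-0.99990659 -0.00617659 -0.012193    0.04687188]
 [ 0.01284115 -0.1189128  -0.99282166  1.30571845]
 [ 0.          0.          0.          1.        ]]
```

View pics/scene0.png

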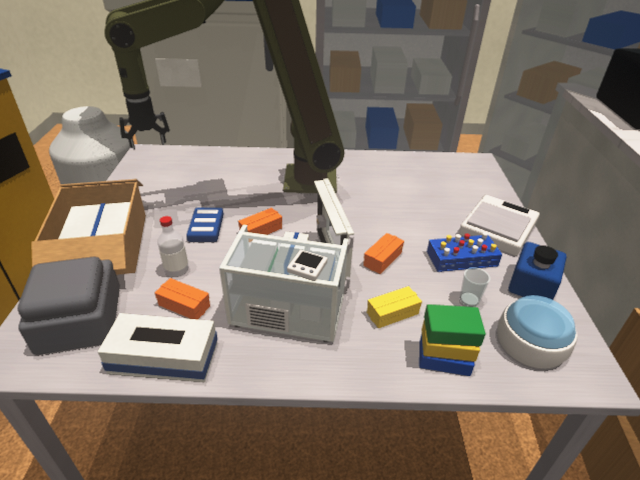

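View pics/top0.png

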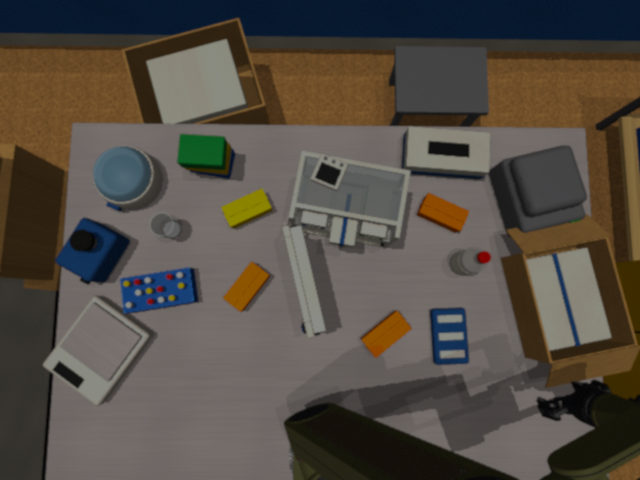

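Run:
```python
import cv2
a=cv2.imread("pics/top0.png")[140:350,265:425]; cv2.imwrite("pics/topc.png",cv2.resize(a,None,fx=3.7,fy=2.8*1.0 if 0 else 2.85,interpolation=cv2.INTER_CUBIC) if 0 else cv2.resize(a[:150],None,fx=4,fy=4,interpolation=cv2.INTER_CUBIC))
cv2.imwrite("pics/topd.png",cv2.resize(a[75:210],None,fx=4,fy=4,interpolation=cv2.INTER_CUBIC))
b=cv2.imread("pics/scene0.png")[170:345,210:370]; cv2.imwrite("pics/scc.png",cv2.resize(b[:150],None,fx=4,fy=4,interpolation=cv2.INTER_CUBIC))
```

```text
(no output)
```

View pics/topc.png

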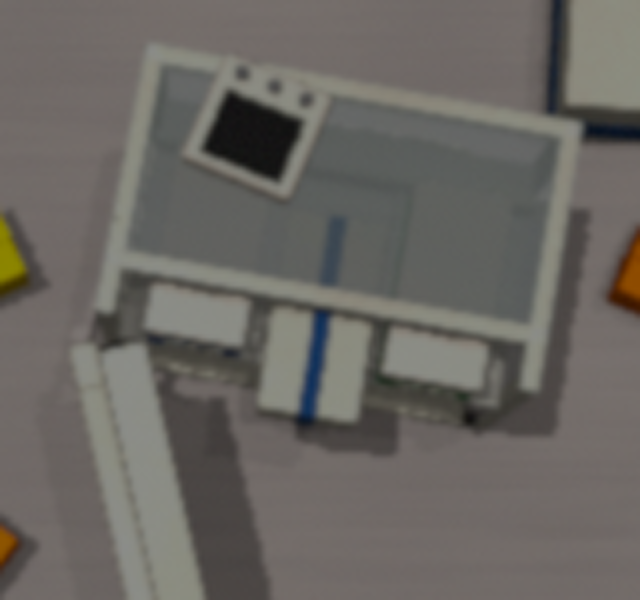

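View pics/topd.png

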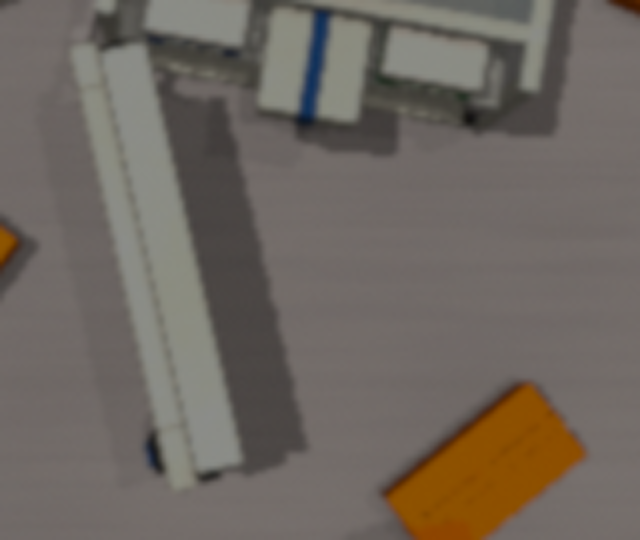

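View pics/scc.png

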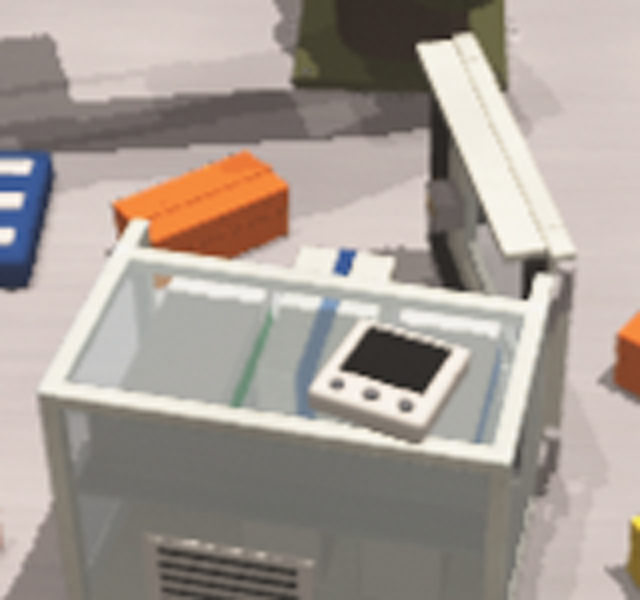

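```bash
cat > h.py <<'E'
import numpy as np
from rig import viewer,readout
def ray(c,u,v,z):
    K=c["camera_matrix"];T=c["cam_to_world"]
    d=T[:3,:3]@np.linalg.solve(K,[u,v,1]);o=T[:3,3]
    return (o+d*(z-o[2])/d[2])
E
python3 - <<'E'
from h import *
c=viewer.camera("top")
f=lambda x,y,z:ray(c,265+(x-1.5)/4,140+(y-1.5)/4,z)[:2]
A=dict(BL=f(150,46,.212),BR=f(584,124,.212),FR=f(533,390,.212),FL=f(98,310,.212))
L=dict(BL=(85,143),BR=(85,-143),FR=(-94,-143),FL=(-94,143))
P=np.array([L[k] for k in A])/1e3;W=np.array([A[k] for k in A])
pm,wm=P.mean(0),W.mean(0);H=(P-pm).T@(W-wm);U,S,V=np.linalg.svd(H);R=V.T@np.diag([1,np.linalg.det(V.T@U.T)])@U.T;t=wm-R@pm
th=np.arctan2(R[1,0],R[0,0]);print("cab",t,th,np.degrees(th),"res mm",(W-(P@R.T+t))*1e3)
inv=lambda w:R.T@(w-t)*1e3
for n,p in dict(boxFL=(258,410,.18),boxFR=(359,425,.18),bandf=(305,424,.18),lf=(140,335,.18),lfr=(247,348,.18),rfl=(383,377,.18),rfr=(488,393,.18),doorHin=(73,349,.214),doorFree=(178,790,.214),doorF2=(193,785,.214),doorH2=(97,347,.214),orange=(390,795,.04),orange2=(530,680,.04)).items():
    w=f(*p);print(n,w,inv(w))
hin=R@np.array([-.111,.149])+t;print("hinge",hin)
np.savez("cab.npz",R=R,t=t)
E
```

```text
cab [ 0.7167313  -0.04551006] -0.18038598137136744 -10.335355415904845 res mm [[-2.13178949 -1.25347446]
 [-0.31769195 -0.26295916]
 [ 2.13949625  3.51530508]
 [ 0.3099852  -1.99887145]]
boxFL [0.5911764  0.00721262] [-132.97664695   29.34152068]
boxFR [ 0.58177111 -0.05840526] [-130.45687284  -36.89908061]
bandf [ 0.58220409 -0.02332137] [-136.32529984   -2.30676351]
lf [0.6400383  0.08430005] [-98.73775625 113.94444598]
lfr [0.63192724 0.01446932] [-94.18892645  43.79154993]
rfl [ 0.61339233 -0.07421363] [-96.51255647 -46.77780634]
rfr [ 0.60330976 -0.14262022] [ -94.1587487  -115.88337396]
doorHin [0.62469904 0.12537536] [-121.1974255   151.60127954]
doorFree [0.35104986 0.0570423 ] [-378.14692514   35.28174588]
doorF2 [0.35410098 0.04786051] [-373.49801158   26.7963364 ]
doorH2 [0.62608338 0.11024614] [-117.12122497  136.96590801]
orange [ 0.33410642 -0.09229482] [-368.02298657 -114.67211231]
orange2 [ 0.41567995 -0.19356613] [-269.6040066  -199.66519395]
hinge [0.63426431 0.12098677]
```

Candidates in the top view are: the white box with blue band in the middle bay (343,230), a white item with a blue line in the carton (565,300), orange boxes (247,286), (386,333) and (443,212), and a yellow one (247,208). The close crop shows that the one in the bay fits the description. It is about 38 mm short of home, and the door is open about 66°.

```bash
cat >> h.py <<'E'
z_=np.load("cab.npz");R=z_["R"];t=z_["t"];CY=np.arctan2(R[1,0],R[0,0])
from scipy.spatial.transform import Rotation as Ro
def cur():
    s=readout.state();q=s["ee_rot"];M=Ro.from_quat([q[1],q[2],q[3],q[0]]).as_matrix();return s,M
def show():
    s,M=cur();p=s["ee_pos"];c=R.T@(p[:2]-t)*1e3
    print("t",round(s["time_s"],2),"cab",c.round(1),"z",round(p[2],4),"yaw cab deg",np.degrees(np.arctan2(M[1,0],M[0,0])-CY).round(2),"Fcab",(R.T@s["ft_force"][:2]).round(2),"Fz",s["ft_force"][2].round(2),"mom",s["moment"].round(2),"tilt",M[:,2].round(3),"open",round(s["opening"],3))
def go(cx,cy,z):
    s,M=cur();w=np.array([*(R@np.array([cx,cy])/1e3+t),z]);print("world",w.round(4),"tool shift mm",(M.T@(w-s["ee_pos"])*1e3).round(1))
E
python3 -c "
from h import *
show();go(-185,-1,.26)
c=viewer.camera('top')"
```

```text
t 0.15 cab [-395.5 -562.4] z 0.2446 yaw cab deg 33.59 Fcab [-0.15  0.5 ] Fz -0.3 mom [-0.05  0.02  0.02] tilt [-0.001  0.001 -1.   ] open 1.002
world [ 0.5346 -0.0133  0.26  ] tool shift mm [ 485.9 -351.3  -14.8]
```

```bash
python3 -m jog '[[0.02,[0,0,-0.015],0],[0.02,[0.027,-0.0195,0],0],[0.02,[0.027,-0.0195,0],0],[0.02,[0.027,-0.0195,0],0],[0.02,[0.027,-0.0195,0],0],[0.02,[0.027,-0.0195,0],0],[0.02,[0.027,-0.0195,0],0],[0.02,[0.027,-0.0195,0],0],[0.02,[0.027,-0.0195,0],0],[0.02,[0.027,-0.0195,0],0],[0.02,[0.027,-0.0195,0],0],[0.02,[0.027,-0.0195,0],0],[0.02,[0.027,-0.0195,0],0],[0.02,[0.027,-0.0195,0],0],[0.02,[0.027,-0.0195,0],0],[0.02,[0.027,-0.0195,0],0],[0.02,[0.027,-0.0195,0],0],[0.02,[0.027,-0.0195,0],0],[0.02,[0.027,-0.0195,0],0]]' 20; python3 -m jog '[[0.02,[0,0,0],0.117],[0.02,[0,0,0],0.117],[0.02,[0,0,0],0.117],[0.02,[0,0,0],0.117],[0.02,[0,0,0],0.118],[0.02,[0,0,0],0]]'; python3 -c "
from h import *
show();go(-185,-1,.166)"
```

```text
time_s: 1.78
ee_pos: [0.5354, -0.0123, 0.2602]
ee_rot: [0.0, 0.979, 0.202, -0.0]
ft_force: [-0.0, -0.8, 0.0]
opening: 0.233
time_s: 2.28
ee_pos: [0.5348, -0.0138, 0.2601]
ee_rot: [-0.0, 0.996, -0.091, -0.0]
ft_force: [0.2, 0.4, -0.8]
opening: 0.229
t 2.28 cab [-184.7   -1.5] z 0.2601 yaw cab deg -0.14 Fcab [0.09 0.39] Fz -0.81 mom [-0.04  0.01  0.01] tilt [-0.001  0.    -1.   ] open 0.229
world [ 0.5346 -0.0133  0.166 ] tool shift mm [-0.3 -0.5 94.1]
```

```bash
python3 -m jog '[[0.02,[0,0,0.02],0],[0.02,[0,0,0.025],0],[0.02,[0,0,0.025],0],[0.02,[0,0,0.015],0],[0.02,[0,0,0.009],0],[0.02,[0.01,0,0],0],[0.02,[0.01,0,0],0],[0.02,[0.01,0,0],0],[0.02,[0,0,0],0]]'; python3 -c "
from h import *
import cv2
show()
a=viewer.camera('top')['color'][140:290,265:425,::-1];cv2.imwrite('pics/t1.png',cv2.resize(a,None,fx=4,fy=4))
a=viewer.camera('scene')['color'][150:300,210:370,::-1];cv2.imwrite('pics/s1.png',cv2.resize(a,None,fx=4,fy=4))"
```

```text
time_s: 3.03
ee_pos: [0.5692, -0.0202, 0.168]
ee_rot: [0.0, 0.996, -0.09, 0.003]
ft_force: [0.1, 0.0, -0.6]
opening: 0.236
t 3.03 cab [-149.7   -1.5] z 0.168 yaw cab deg 0.02 Fcab [0.12 0.04] Fz -0.55 mom [-0.02 -0.09 -0.04] tilt [ 0.006 -0.001 -1.   ] open 0.236
```

View pics/t1.png

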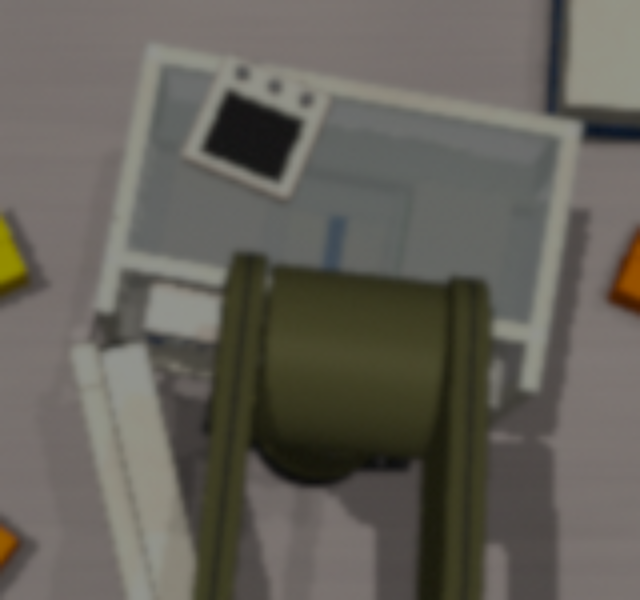

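View pics/s1.png

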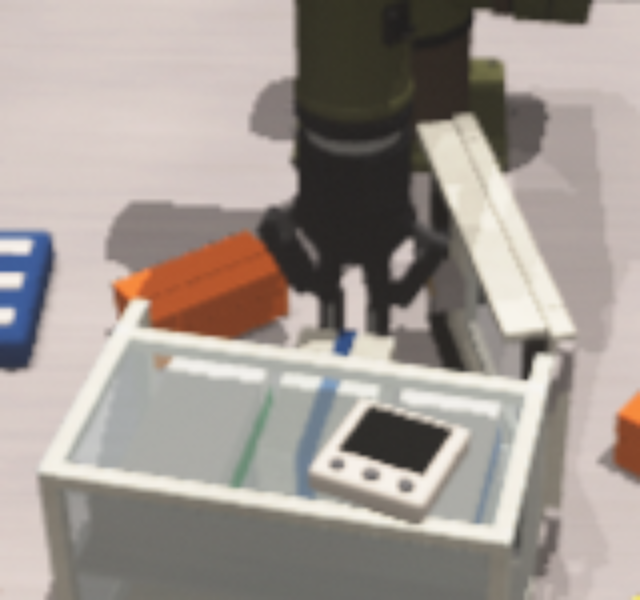

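```bash
python3 -c "
from h import *
show()"; python3 -m jog '[[0.02,[0.0015,0,0],0],[0.02,[0.0015,0,0],0],[0.02,[0.0015,0,0],0],[0.02,[0.0015,0,0],0]]';python3 -c "
from h import *
show()"; python3 -m jog '[[0.02,[0.002,0,0],0],[0.02,[0.002,0,0],0],[0.02,[0.002,0,0],0],[0.02,[0.002,0,0],0],[0.02,[0.002,0,0],0]]';python3 -c "
from h import *
show()"
```

```text
t 3.13 cab [-152.9   -1.6] z 0.1673 yaw cab deg 0.02 Fcab [ 0.06 -1.63] Fz 0.16 mom [ 0.04 -0.01 -0.04] tilt [ 0.002 -0.    -1.   ] open 0.233
time_s: 3.47
ee_pos: [0.5703, -0.0204, 0.1665]
ee_rot: [-0.0, 0.996, -0.09, 0.0]
ft_force: [0.0, 1.5, -0.3]
opening: 0.238
t 3.47 cab [-148.6   -1.6] z 0.1665 yaw cab deg 0.02 Fcab [-0.22  1.44] Fz -0.3 mom [ 0.01 -0.02 -0.04] tilt [ 0.  0. -1.] open 0.238
time_s: 3.88
ee_pos: [0.5791, -0.0219, 0.1662]
ee_rot: [-0.0, 0.996, -0.09, -0.001]
ft_force: [-3.1, 1.3, 3.4]
opening: 0.234
t 3.88 cab [-139.6   -1.5] z 0.1662 yaw cab deg 0.02 Fcab [-3.3  0.7] Fz 3.43 mom [0.22 0.56 0.08] tilt [-0.003  0.001 -1.   ] open 0.234
```

```bash
python3 -m jog '[[0.02,[0.002,0,0],0],[0.02,[0.002,0,0],0],[0.02,[0.002,0,0],0],[0.02,[0.002,0,0],0],[0.02,[0.002,0,0],0],[0.02,[0.002,0,0],0]]';python3 -c "
from h import *
show()"; python3 -m jog '[[0.02,[0.002,0,0],0],[0.02,[0.002,0,0],0],[0.02,[0.002,0,0],0],[0.02,[0.002,0,0],0],[0.02,[0.002,0,0],0],[0.02,[0.002,0,0],0]]';python3 -c "
from h import *
show()"
```

```text
time_s: 4.38
ee_pos: [0.5922, -0.0245, 0.1662]
ee_rot: [0.0, 0.996, -0.09, -0.0]
ft_force: [-2.2, 0.5, 0.7]
opening: 0.236
t 4.38 cab [-126.3   -1.7] z 0.1662 yaw cab deg 0.01 Fcab [-2.26  0.09] Fz 0.75 mom [0.05 0.37 0.  ] tilt [-0. -0. -1.] open 0.236
time_s: 4.88
ee_pos: [0.6041, -0.0266, 0.1662]
ee_rot: [0.0, 0.996, -0.09, 0.0]
ft_force: [-0.9, 0.2, -1.2]
opening: 0.234
t 4.88 cab [-114.2   -1.6] z 0.1662 yaw cab deg 0.01 Fcab [-0.91  0.02] Fz -1.21 mom [ 0.05  0.26 -0.01] tilt [ 0. -0. -1.] open 0.234
```

```bash
python3 -m jog '[[0.02,[0.001,0,0],0],[0.02,[0.001,0,0],0],[0.02,[0.001,0,0],0],[0.02,[0.001,0,0],0]]';python3 -c "
from h import *
show()"; python3 -m jog '[[0.02,[0.0007,0,0],0],[0.02,[0.0007,0,0],0],[0.02,[0.0006,0,0],0]]';python3 -c "
from h import *
show()"
```

```text
time_s: 5.22
ee_pos: [0.6078, -0.0273, 0.1662]
ee_rot: [-0.0, 0.996, -0.09, -0.0]
ft_force: [-1.1, 0.3, -1.4]
opening: 0.233
t 5.22 cab [-110.4   -1.6] z 0.1662 yaw cab deg 0.01 Fcab [-1.1   0.07] Fz -1.4 mom [0.01 0.2  0.01] tilt [-0.  0. -1.] open 0.233
time_s: 5.47
ee_pos: [0.6098, -0.0276, 0.1663]
ee_rot: [-0.0, 0.996, -0.09, 0.0]
ft_force: [-0.9, 0.8, -0.1]
opening: 0.232
t 5.47 cab [-108.4   -1.6] z 0.1663 yaw cab deg 0.01 Fcab [-0.99  0.6 ] Fz -0.07 mom [0.02 0.19 0.02] tilt [ 0.  0. -1.] open 0.232
```

```bash
python3 -c "
from h import *
import cv2
c=viewer.camera('top')
a=c['color'][140:290,265:425,::-1];cv2.imwrite('pics/t2.png',cv2.resize(a,None,fx=4,fy=4))
a=viewer.camera('scene')['color'][200:300,230:330,::-1];cv2.imwrite('pics/s2.png',cv2.resize(a,None,fx=6,fy=6,interpolation=cv2.INTER_CUBIC))"
```

```text
(no output)
```

View pics/s2.png

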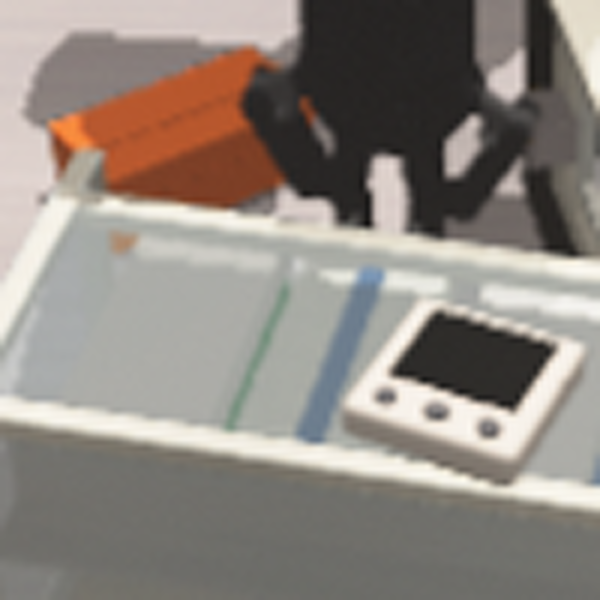

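The box is nearly home, with the band reaching back to the rear frame. I'll feel for the stop in half-millimetre steps.

```bash
S='from h import *
show()'; python3 -m jog '[[0.02,[0.0005,0,0],0],[0.02,[0.0005,0,0],0]]'>/dev/null;python3 -c "$S"; python3 -m jog '[[0.02,[0.0005,0,0],0],[0.02,[0.0005,0,0],0]]'>/dev/null;python3 -c "$S"
```

```text
t 5.73 cab [-107.6   -1.6] z 0.1664 yaw cab deg 0.01 Fcab [-1.22  0.66] Fz -0.46 mom [ 0.08  0.18 -0.01] tilt [-0.  0. -1.] open 0.237
t 5.9 cab [-106.5   -1.6] z 0.1664 yaw cab deg 0.01 Fcab [-1.44 -0.2 ] Fz -0.65 mom [ 0.01  0.23 -0.03] tilt [-0.  0. -1.] open 0.231
```

```bash
S='from h import *
show()'; python3 -m jog '[[0.02,[0.0005,0,0],0],[0.02,[0.0005,0,0],0]]'>/dev/null;python3 -c "$S"
```

```text
t 6.07 cab [-105.5   -1.6] z 0.1663 yaw cab deg 0.01 Fcab [-1.43  0.21] Fz -0.5 mom [ 0.04  0.24 -0.  ] tilt [-0.  0. -1.] open 0.235
```

```bash
S='from h import *
show()'; python3 -m jog '[[0.02,[0.0005,0,0],0],[0.02,[0,0,0],0]]'>/dev/null;python3 -c "$S"
```

```text
t 6.23 cab [-104.8   -1.6] z 0.1664 yaw cab deg 0.01 Fcab [-1.2   0.18] Fz -0.44 mom [0.07 0.24 0.01] tilt [ 0.  0. -1.] open 0.236
```

```bash
S='from h import *
show()'; python3 -m jog '[[0.02,[0.0005,0,0],0],[0.02,[0,0,0],0]]'>/dev/null;python3 -c "$S"
```

```text
t 6.4 cab [-104.5   -1.6] z 0.1663 yaw cab deg 0.01 Fcab [-2.24  0.43] Fz 1.71 mom [0.1  0.25 0.03] tilt [-0.  0. -1.] open 0.236
```

```bash
S='from h import *
show()'; python3 -m jog '[[0.02,[0.0005,0,0],0],[0.02,[0,0,0],0]]'>/dev/null;python3 -c "$S"
```

```text
t 6.57 cab [-104.5   -1.6] z 0.1664 yaw cab deg 0.01 Fcab [-3.52  0.84] Fz 2.35 mom [0.11 0.49 0.06] tilt [-0.001  0.    -1.   ] open 0.239
```

```bash
S='from h import *
show()'; python3 -m jog '[[0.02,[0.0005,0,0],0],[0.02,[0,0,0],0]]'>/dev/null;python3 -c "$S"
```

```text
t 6.73 cab [-104.5   -1.6] z 0.1664 yaw cab deg 0.01 Fcab [-4.52  0.22] Fz 3.39 mom [0.14 0.71 0.01] tilt [-0.002  0.    -1.   ] open 0.23
```

Position holds at -104.5 while force climbs, so this is the stop. One firmer press to seat it, then I'll back off and look.

```bash
S='from h import *
show()'; python3 -m jog '[[0.02,[0.0005,0,0],0],[0.02,[0.0005,0,0],0],[0.02,[0.0005,0,0],0],[0.02,[0,0,0],0]]'>/dev/null;python3 -c "$S";  python3 -m jog '[[0.02,[-0.004,0,0],0],[0.02,[-0.01,0,0],0],[0.02,[-0.02,0,0],0],[0.02,[-0.03,0,-0.01],0],[0.02,[-0.03,0,-0.02],0],[0.02,[0,0,-0.03],0],[0.02,[0,0,-0.03],0],[0,[0,0,0],0]]'; python3 -c "
from h import *
import cv2
show()
c=viewer.camera('top')
a=c['color'][140:290,265:425,::-1];cv2.imwrite('pics/t3.png',cv2.resize(a,None,fx=4,fy=4,interpolation=cv2.INTER_CUBIC))"
```

```text
t 7.07 cab [-104.5   -1.6] z 0.1664 yaw cab deg 0.01 Fcab [-8.98  0.32] Fz 5.4 mom [ 0.22  1.18 -0.03] tilt [-0.005  0.001 -1.   ] open 0.236
time_s: 7.73
ee_pos: [0.527, -0.0122, 0.2625]
ee_rot: [0.0, 0.996, -0.09, 0.007]
ft_force: [1.2, -0.0, 0.3]
opening: 0.105
t 7.73 cab [-192.6   -1.3] z 0.2625 yaw cab deg 0.02 Fcab [1.21 0.2 ] Fz 0.31 mom [-0.04  0.    0.02] tilt [ 0.013 -0.001 -1.   ] open 0.105
```

View pics/t3.png

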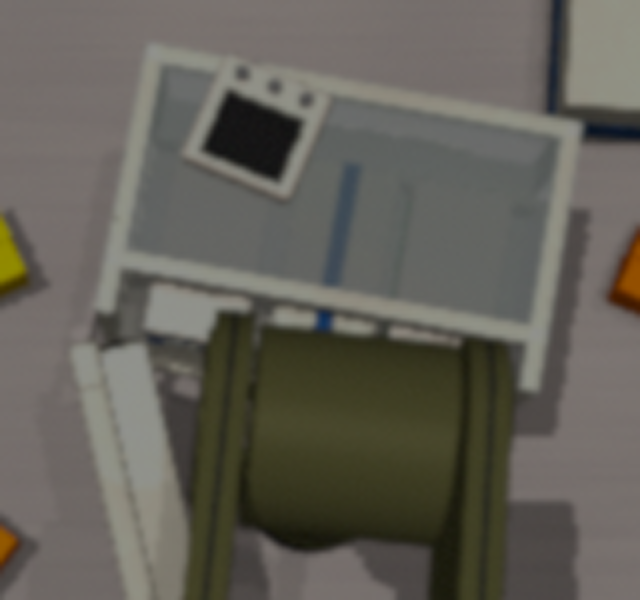

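```bash
python3 -c "
from h import *
show();go(-325,102,.265)"
```

```text
t 7.78 cab [-193.4   -1.4] z 0.2602 yaw cab deg 0.02 Fcab [-0.   -0.36] Fz -0.38 mom [-0.03  0.03  0.03] tilt [ 0.01  -0.001 -1.   ] open 0.015
world [0.4153 0.1131 0.265 ] tool shift mm [-131.5 -103.4   -6.1]
```

```bash
python3 -m jog '[[0,[-0.02,-0.0175,-0.005],0],[0,[-0.026,-0.021,-0.004],0],[0,[-0.026,-0.021,0],0],[0,[-0.026,-0.021,0],0],[0,[-0.026,-0.021,0],0],[0,[0,0,0],0]]'; python3 -m jog '[[0,[0,0,0],-0.1245],[0,[0,0,0],-0.1245],[0,[0,0,0],-0.1245],[0,[0,0,0],-0.1245],[0,[0,0,0],-0.1245],[0,[0,0,0],-0.1245],[0,[0,0,0],-0.1245],[0,[0,0,0],-0.1245],[0,[0,0,0],-0.1245],[0,[0,0,0],-0.1245],[0,[0,0,0],-0.1245],[0,[0,0,0],-0.1245],[0,[0,0,0],-0.1245],[0,[0,0,0],-0.1245],[0,[0,0,0],-0.1245],[0,[0,0,0],-0.1245],[0,[0,0,0],0]]';python3 -c "
from h import *
import cv2
show();go(-325,102,.18)
c=viewer.camera('top')
a=c['color'][190:340,265:425,::-1];cv2.imwrite('pics/t4.png',cv2.resize(a,None,fx=4,fy=4,interpolation=cv2.INTER_CUBIC))
a=viewer.camera('scene')['color'][150:300,210:370,::-1];cv2.imwrite('pics/s4.png',cv2.resize(a,None,fx=4,fy=4))"
```

```text
time_s: 8.28
ee_pos: [0.4149, 0.1132, 0.2641]
ee_rot: [-0.001, 0.996, -0.088, -0.002]
ft_force: [-0.2, 0.4, -0.2]
opening: 0.003
time_s: 9.7
ee_pos: [0.42, 0.1099, 0.2645]
ee_rot: [-0.0, 0.616, 0.788, -0.0]
ft_force: [-0.6, 0.3, -0.5]
opening: 0.002
t 9.7 cab [-319.8   99.6] z 0.2645 yaw cab deg 114.31 Fcab [-0.64  0.2 ] Fz -0.53 mom [-0.04 -0.03  0.03] tilt [-0. -0. -1.] open 0.002
world [0.4153 0.1131 0.18  ] tool shift mm [ 4.3 -3.7 84.5]
```

View pics/t4.png

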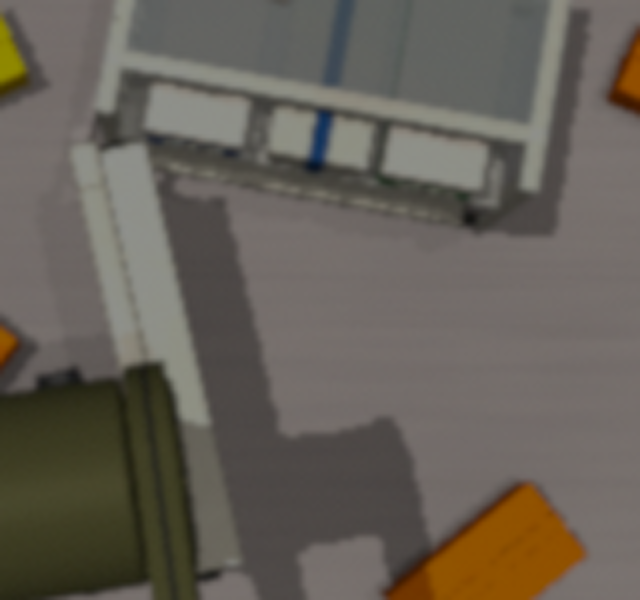

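View pics/s4.png

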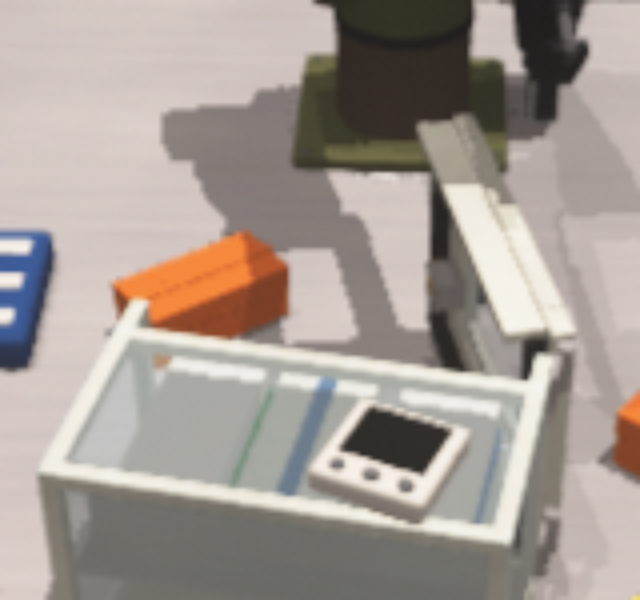

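The box front lines up with its neighbours: its front corners at (266,155) and (370,170) lie on the line between theirs. Next, lower on the outer side of the door and make contact.

```bash
S='from h import *
show()'; python3 -m jog '[[0,[0,0,0.02],0],[0,[0,0,0.025],0],[0,[0,0,0.022],0],[0,[0,0,0.015],0],[0,[0,0,0.003],0],[0,[0,0,0],0],[0,[-0.004,0,0],0],[0,[-0.004,0,0],0],[0,[-0.002,0,0],0],[0,[-0.002,0,0],0],[0,[0,0,0],0]]'; python3 -c "$S"; python3 -m jog '[[0,[-0.002,0,0],0],[0,[-0.002,0,0],0],[0,[-0.002,0,0],0]]'; python3 -c "$S"
```

```text
time_s: 10.72
ee_pos: [0.4233, 0.0981, 0.181]
ee_rot: [0.001, 0.617, 0.787, 0.001]
ft_force: [-1.3, -0.1, -0.8]
opening: -0.0
t 10.72 cab [-314.5   88.6] z 0.181 yaw cab deg 114.1 Fcab [-1.25 -0.33] Fz -0.82 mom [ 0.    0.02 -0.  ] tilt [ 0.002  0.    -1.   ] open -0.0
time_s: 10.97
ee_pos: [0.4241, 0.0926, 0.1804]
ee_rot: [0.0, 0.617, 0.787, 0.0]
ft_force: [0.4, 0.3, 0.1]
opening: 0.003
t 10.97 cab [-312.6   83.3] z 0.1804 yaw cab deg 114.14 Fcab [0.32 0.33] Fz 0.1 mom [0.02 0.03 0.03] tilt [ 0.  0. -1.] open 0.003
```

```bash
S='from h import *
show()'; python3 -m jog '[[0,[-0.002,0,0],0],[0,[-0.002,0,0],0],[0,[-0.0021,-0.0002,0],-0.01],[0,[-0.0021,-0.0002,0],-0.01],[0,[-0.0042,-0.0004,0],-0.02],[0,[-0.0042,-0.0004,0],-0.02],[0,[-0.0042,-0.0004,0],-0.02],[0,[-0.0042,-0.0004,0],-0.02]]'; python3 -c "$S"; python3 -m jog '[[0,[-0.0042,-0.0004,0],-0.02],[0,[-0.0042,-0.0004,0],-0.02],[0,[-0.0042,-0.0004,0],-0.02],[0,[-0.0042,-0.0004,0],-0.02],[0,[-0.0042,-0.0004,0],-0.02],[0,[-0.0042,-0.0004,0],-0.02],[0,[-0.0042,-0.0004,0],-0.02],[0,[-0.0042,-0.0004,0],-0.02]]'; python3 -c "$S"
python3 -c "
from h import *
import cv2
a=viewer.camera('scene')['color'][150:300,210:370,::-1];cv2.imwrite('pics/s5.png',cv2.resize(a,None,fx=4,fy=4))"
```

```text
time_s: 11.63
ee_pos: [0.4291, 0.0678, 0.1803]
ee_rot: [-0.0, 0.576, 0.817, 0.0]
ft_force: [-0.3, 0.5, 0.7]
opening: -0.001
t 11.63 cab [-303.3   59.9] z 0.1803 yaw cab deg 119.96 Fcab [-0.37  0.46] Fz 0.7 mom [ 0.04 -0.05  0.03] tilt [ 0.  0. -1.] open -0.001
time_s: 12.3
ee_pos: [0.4395, 0.0357, 0.1803]
ee_rot: [-0.0, 0.509, 0.861, -0.0]
ft_force: [0.1, -0.0, -0.9]
opening: -0.002
t 12.3 cab [-287.3   30.2] z 0.1803 yaw cab deg 129.13 Fcab [0.09 0.  ] Fz -0.89 mom [ 0.   -0.    0.03] tilt [-0.  0. -1.] open -0.002
```

View pics/s5.png

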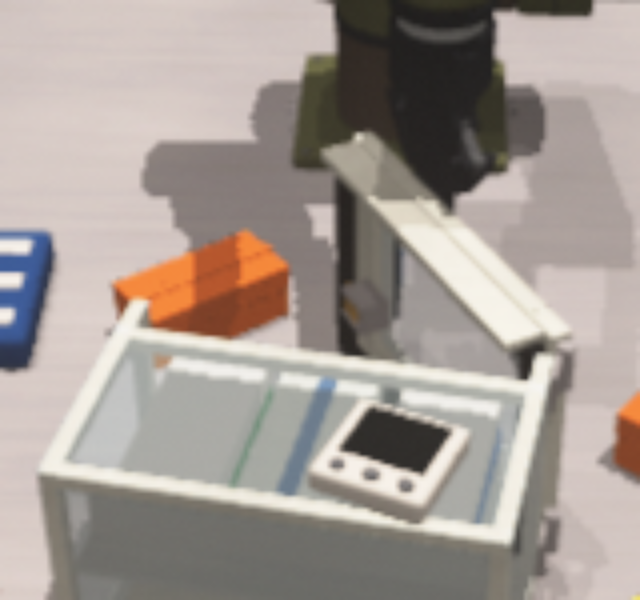

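```bash
S='from h import *
show()'; python3 -m jog '[[0,[-0.0042,-0.0004,0],-0.02],[0,[-0.0042,-0.0004,0],-0.02],[0,[-0.0042,-0.0004,0],-0.02],[0,[-0.0042,-0.0004,0],-0.02],[0,[-0.0042,-0.0004,0],-0.02],[0,[-0.0042,-0.0004,0],-0.02],[0,[-0.0042,-0.0004,0],-0.02],[0,[-0.0042,-0.0004,0],-0.02],[0,[-0.0042,-0.0004,0],-0.02],[0,[-0.0042,-0.0004,0],-0.02],[0,[-0.0042,-0.0004,0],-0.02],[0,[-0.0042,-0.0004,0],-0.02],[0,[-0.0042,-0.0004,0],-0.02],[0,[-0.0042,-0.0004,0],-0.02],[0,[-0.0042,-0.0004,0],-0.02]]'; python3 -c "$S"; python3 -m jog '[[0,[-0.0042,-0.0004,0],-0.02],[0,[-0.0042,-0.0004,0],-0.02],[0,[-0.0042,-0.0004,0],-0.02],[0,[-0.0042,-0.0004,0],-0.02],[0,[-0.0042,-0.0004,0],-0.02],[0,[-0.0042,-0.0004,0],-0.02],[0,[-0.0042,-0.0004,0],-0.02],[0,[-0.0042,-0.0004,0],-0.02],[0,[-0.0042,-0.0004,0],-0.02],[0,[-0.0031,-0.0003,0],-0.015],[0,[-0.0021,-0.0002,0],-0.01],[0,[-0.001,0,0],-0.005],[0,[0,0,0],0]]'; python3 -c "$S"
python3 -c "
from h import *
import cv2
a=viewer.camera('scene')['color'][150:300,210:370,::-1];cv2.imwrite('pics/s6.png',cv2.resize(a,None,fx=4,fy=4))"
```

```text
time_s: 13.6
ee_pos: [0.4722, -0.018, 0.1802]
ee_rot: [-0.0, 0.375, 0.927, 0.0]
ft_force: [-0.4, -0.6, -0.5]
opening: -0.0
t 13.6 cab [-245.5  -16.8] z 0.1802 yaw cab deg 146.28 Fcab [-0.26 -0.7 ] Fz -0.45 mom [ 0.02 -0.01  0.01] tilt [-0.  0. -1.] open -0.0
time_s: 14.68
ee_pos: [0.5042, -0.0486, 0.1803]
ee_rot: [0.0, 0.276, 0.961, -0.0]
ft_force: [0.1, 0.0, -0.3]
opening: 0.0
t 14.68 cab [-208.5  -41.2] z 0.1803 yaw cab deg 158.27 Fcab [0.08 0.04] Fz -0.29 mom [-0.04  0.    0.04] tilt [ 0. -0. -1.] open 0.0
```

View pics/s6.png

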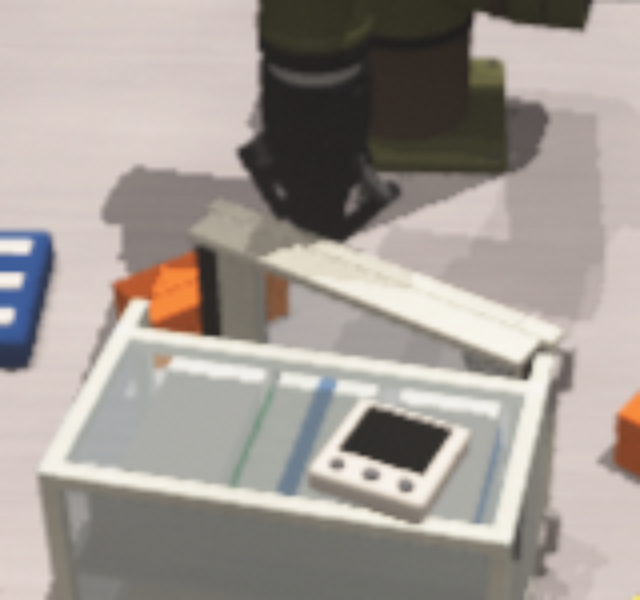

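```bash
S='from h import *
show()'; python3 -m jog '[[0,[0.006,0,0],0],[0,[0.01,-0.005,0],0],[0,[0,-0.02,0],0],[0,[0,-0.02,0],0],[0,[0,-0.005,0],0],[0,[-0.004,0,0],0],[0,[-0.004,0,0],0],[0,[-0.004,0,0],0],[0,[0,0,0],0]]'; python3 -c "$S
th=np.radians(180-158.27);d=np.array([-np.sin(th),-np.cos(th)]);n=np.array([-np.cos(th),np.sin(th)])
p=R.T@(cur()[0]['ee_pos'][:2]-t)*1e3-[-111,149];print('r',p@d,'n',p@n)"
```

```text
time_s: 15.48
ee_pos: [0.4758, -0.0888, 0.1806]
ee_rot: [0.001, 0.276, 0.961, 0.0]
ft_force: [-0.4, -0.1, -0.3]
opening: 0.002
t 15.48 cab [-229.3  -85.8] z 0.1806 yaw cab deg 158.28 Fcab [-0.38 -0.16] Fz -0.25 mom [-0.01  0.03  0.03] tilt [ 0.002 -0.    -1.   ] open 0.002
r 261.92646224165605 n 22.914410667686923
```

```bash
S='from h import *
show()
s,M=cur();a=np.arctan2(M[1,0],M[0,0])-CY;th=np.pi-(a%(2*np.pi));d=np.array([-np.sin(th),-np.cos(th)]);n=np.array([-np.cos(th),np.sin(th)])
p=R.T@(s["ee_pos"][:2]-t)*1e3-[-111,149];print("r",p@d,"n",p@n,"door th if contact",np.arctan2(-(p[0]),-p[1])-19.5/np.hypot(*p))'; echo "$S">s.py; python3 -m jog '[[0,[-0.003,0,0],0],[0,[-0.0036,-0.0002,0],-0.01],[0,[-0.0052,-0.0004,0],-0.02],[0,[-0.0052,-0.0004,0],-0.02],[0,[-0.0052,-0.0004,0],-0.02],[0,[-0.0052,-0.0004,0],-0.02],[0,[-0.0052,-0.0004,0],-0.02],[0,[-0.0052,-0.0004,0],-0.02]]'; python3 s.py;python3 -m jog '[[0,[-0.0052,-0.0004,0],-0.02],[0,[-0.0052,-0.0004,0],-0.02],[0,[-0.0052,-0.0004,0],-0.02],[0,[-0.0039,-0.0003,0],-0.015],[0,[-0.0026,-0.0002,0],-0.01],[0,[-0.0026,-0.0002,0],-0.01],[0,[-0.0013,-0.0001,0],-0.005],[0,[0,0,0],0]]'; python3 s.py
```

```text
time_s: 16.15
ee_pos: [0.5062, -0.1098, 0.1803]
ee_rot: [-0.0, 0.212, 0.977, 0.0]
ft_force: [-0.8, 0.2, -0.8]
opening: -0.003
t 16.15 cab [-195.5 -101. ] z 0.1803 yaw cab deg 165.82 Fcab [-0.83  0.01] Fz -0.75 mom [-0.    0.01  0.02] tilt [-0.  0. -1.] open -0.003
r 263.10867335484863 n 20.713990449317926 door th if contact 0.2521979129158516
time_s: 16.82
ee_pos: [0.5293, -0.1212, 0.1803]
ee_rot: [0.0, 0.164, 0.986, 0.0]
ft_force: [0.2, 0.1, -0.3]
opening: -0.002
t 16.82 cab [-170.8 -108.1] z 0.1803 yaw cab deg 171.45 Fcab [0.17 0.09] Fz -0.34 mom [-0.   -0.06 -0.02] tilt [ 0. -0. -1.] open -0.002
r 263.1381054199196 n 20.967922367470287 door th if contact 0.154791913457776
```

```bash
python3 -m jog '[[0,[-0.0026,-0.0002,0],-0.01],[0,[-0.0026,-0.0002,0],-0.01],[0,[-0.0026,-0.0002,0],-0.01],[0,[-0.0026,-0.0002,0],-0.01],[0,[-0.0026,-0.0002,0],-0.01],[0,[-0.0026,-0.0002,0],-0.01],[0,[-0.0013,-0.0001,0],-0.005]]'; python3 s.py;python3 -m jog '[[0,[-0.0013,-0.0001,0],-0.005],[0,[-0.0013,-0.0001,0],-0.005],[0,[-0.0013,-0.0001,0],-0.005],[0,[-0.0013,-0.0001,0],-0.005],[0,[0,0,0],0]]'; python3 s.py
python3 -c "
from h import *
import cv2
a=viewer.camera('scene')['color'][150:300,210:370,::-1];cv2.imwrite('pics/s7.png',cv2.resize(a,None,fx=4,fy=4))"
```

```text
time_s: 17.4
ee_pos: [0.5453, -0.1276, 0.1803]
ee_rot: [0.0, 0.132, 0.991, -0.0]
ft_force: [-0.3, 0.1, -0.3]
opening: 0.002
t 17.4 cab [-153.9 -111.5] z 0.1803 yaw cab deg 175.21 Fcab [-0.3   0.08] Fz -0.29 mom [0.02 0.01 0.02] tilt [ 0. -0. -1.] open 0.002
r 263.1751998439902 n 21.049884221298868 door th if contact 0.08949527884594959
time_s: 17.82
ee_pos: [0.55, -0.1292, 0.1803]
ee_rot: [0.0, 0.122, 0.993, -0.0]
ft_force: [-0.4, -0.3, 0.4]
opening: -0.004
t 17.82 cab [-149.  -112.2] z 0.1803 yaw cab deg 176.33 Fcab [-0.36 -0.33] Fz 0.44 mom [-0.   -0.01  0.01] tilt [ 0. -0. -1.] open -0.004
r 263.1466688341032 n 21.180355202454656 door th if contact 0.07055330310712
```

View pics/s7.png

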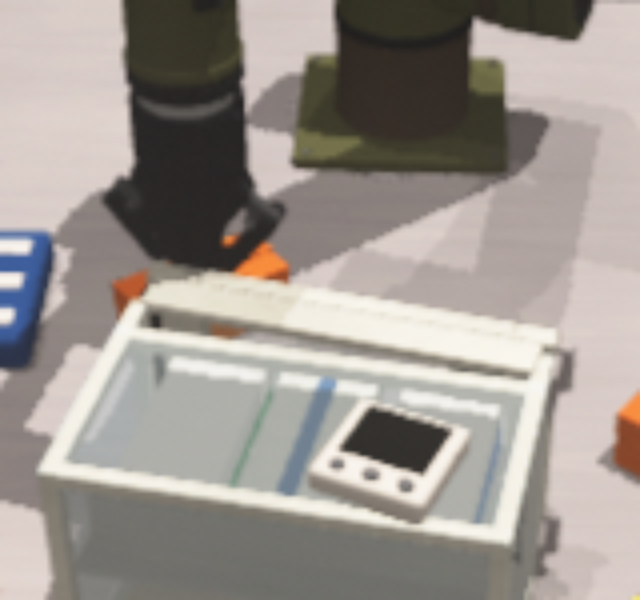

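Door is near closed, about 0.07 rad open. Now creep in and feel.

```bash
for i in 1 ; do python3 -m jog '[[0,[-0.001,0,0],-0.004],[0,[-0.001,0,0],-0.004],[0,[-0.001,0,0],-0.004]]'>/dev/null; python3 s.py; done; python3 -m jog '[[0,[-0.001,0,0],-0.004],[0,[-0.001,0,0],-0.004],[0,[-0.001,0,0],-0.004]]' >/dev/null; python3 s.py
```

```text
t 18.12 cab [-146.3 -112.4] z 0.1803 yaw cab deg 177.02 Fcab [-0.23 -0.77] Fz -0.17 mom [-0.01  0.03  0.01] tilt [-0. -0. -1.] open -0.002
r 262.85439117608377 n 21.70157499502871 door th if contact 0.06042008361151652
t 18.37 cab [-144.9 -112.4] z 0.18 yaw cab deg 177.71 Fcab [-6.04 -0.04] Fz 2.54 mom [ 0.08  0.73 -0.07] tilt [-0.003  0.001 -1.   ] open 0.002
r 262.58744761180145 n 23.419820671707342 door th if contact 0.05499484062480424
```

```bash
python3 -m jog '[[0,[-0.001,0,0],-0.004],[0,[-0.001,0,0],-0.004]]'>/dev/null; python3 s.py;  python3 -m jog '[[0,[-0.001,0,0],-0.004],[0,[-0.001,0,0],-0.004]]' >/dev/null; python3 s.py
```

```text
t 18.53 cab [-143.9 -112.6] z 0.1798 yaw cab deg 178.16 Fcab [-7.64 -0.85] Fz 3.57 mom [ 0.01  0.88 -0.1 ] tilt [-0.005  0.001 -1.   ] open -0.004
r 262.47777913070547 n 24.491539566381444 door th if contact 0.051141978454692955
t 18.7 cab [-142.4 -112.7] z 0.1797 yaw cab deg 178.62 Fcab [-8.33 -1.16] Fz 3.4 mom [ 0.03  1.01 -0.11] tilt [-0.006  0.001 -1.   ] open -0.0
r 262.3868826046106 n 25.141934256773972 door th if contact 0.045612678838911264
```

Latch resistance has begun (8 N). Now smaller steps.

```bash
python3 -m jog '[[0,[-0.0007,0,0],-0.002],[0,[-0.0007,0,0],-0.002]]'>/dev/null; python3 s.py;  python3 -m jog '[[0,[-0.0007,0,0],-0.002],[0,[-0.0007,0,0],-0.002]]' >/dev/null; python3 s.py
```

```text
t 18.87 cab [-141.2 -112.8] z 0.1798 yaw cab deg 178.84 Fcab [-8.54 -1.55] Fz 3.36 mom [-0.07  1.07 -0.08] tilt [-0.007  0.001 -1.   ] open 0.002
r 262.3947148054411 n 24.93082577594685 door th if contact 0.040946804292696745
t 19.03 cab [-140.3 -112.9] z 0.1797 yaw cab deg 179.07 Fcab [-9.75 -1.54] Fz 4.14 mom [ 0.    1.14 -0.13] tilt [-0.007  0.001 -1.   ] open -0.003
r 262.30059681164414 n 25.000671765588315 door th if contact 0.03727521365251556
```

```bash
python3 -m jog '[[0,[-0.0007,0,0],-0.002],[0,[-0.0007,0,0],-0.002]]'>/dev/null; python3 s.py
```

```text
t 19.2 cab [-139.5 -112.9] z 0.1796 yaw cab deg 179.3 Fcab [-11.68  -1.29] Fz 5.05 mom [ 0.04  1.3  -0.13] tilt [-0.009  0.001 -1.   ] open 0.001
r 262.2259682929906 n 25.238771046465857 door th if contact 0.034204635310180614
```

```bash
python3 -m jog '[[0,[-0.0007,0,0],-0.002],[0,[-0.0007,0,0],-0.002]]'>/dev/null; python3 s.py
```

```text
t 19.37 cab [-138.5 -112.9] z 0.1795 yaw cab deg 179.53 Fcab [-10.63  -1.64] Fz 4.96 mom [ 0.02  1.4  -0.18] tilt [-0.01   0.002 -1.   ] open -0.001
r 262.1314615776989 n 25.366716411469874 door th if contact 0.030697159716495823
```

```bash
python3 -m jog '[[0,[-0.0006,0,0],-0.001],[0,[-0.0006,0,0],-0.001]]'>/dev/null; python3 s.py
```

```text
t 19.53 cab [-137.8 -113. ] z 0.1794 yaw cab deg 179.64 Fcab [-12.72  -1.11] Fz 5.13 mom [ 0.06  1.54 -0.11] tilt [-0.01   0.002 -1.   ] open 0.002
r 262.11738520626506 n 25.082112153548227 door th if contact 0.027709825203518043
```

```bash
python3 -m jog '[[0,[-0.0006,0,0],-0.001],[0,[-0.0006,0,0],-0.001]]'>/dev/null; python3 s.py
```

```text
t 19.7 cab [-136.3 -113. ] z 0.1794 yaw cab deg 179.75 Fcab [-8.74 -1.61] Fz 1.74 mom [-0.08  1.15 -0.1 ] tilt [-0.01   0.001 -1.   ] open 0.001
r 262.0949904643998 n 24.215852266620335 door th if contact 0.022368029195708572
```

```bash
python3 -m jog '[[0,[-0.0006,0,0],-0.001],[0,[-0.0006,0,0],-0.001]]'>/dev/null; python3 s.py
```

```text
t 19.87 cab [-131.2 -112.9] z 0.1798 yaw cab deg 179.87 Fcab [-0.48 -0.18] Fz 0.49 mom [ 0.07 -0.01  0.06] tilt [-0.002  0.    -1.   ] open -0.0
r 261.9001625902252 n 19.624633296763612 door th if contact 0.002894961062855056
```

The force dropped from 12.7 to 0.5 N and the door jumped in about 5 mm, so it snapped. I'll confirm with a light extra press.

```bash
python3 -m jog '[[0,[0,0,0],0],[0,[-0.0006,0,0],0],[0,[0,0,0],0]]'>/dev/null; python3 s.py
```

```text
t 20.12 cab [-130.5 -112.8] z 0.1799 yaw cab deg 179.87 Fcab [-5.29 -1.  ] Fz 0.48 mom [-0.01  0.67  0.06] tilt [-0.002  0.    -1.   ] open -0.006
r 261.8801680154528 n 18.94391257894617 door th if contact 0.0001699978838332894
```

```bash
python3 -m jog '[[0,[-0.0006,0,0],0],[0,[-0.0006,0,0],0],[0,[0,0,0],0]]'>/dev/null; python3 s.py
```

```text
t 20.37 cab [-129.9 -112.9] z 0.1799 yaw cab deg 179.88 Fcab [-6.77 -1.74] Fz 1.76 mom [-0.04  0.79  0.1 ] tilt [-0.004  0.    -1.   ] open 0.0
r 261.8935920506842 n 18.378051398801837 door th if contact -0.002100792966676354
```

```bash
python3 -m jog '[[0,[-0.0006,0,0],0],[0,[-0.0006,0,0],0],[0,[0,0,0],0]]'>/dev/null; python3 s.py
```

```text
t 20.62 cab [-129.6 -112.9] z 0.1799 yaw cab deg 179.88 Fcab [-8.2  -1.64] Fz 3.0 mom [-0.    1.07  0.09] tilt [-0.005  0.001 -1.   ] open 0.001
r 261.8969784022521 n 18.028061749739518 door th if contact -0.0035289483248342884
```

```bash
python3 -m jog '[[0,[0.002,0,0],0],[0,[0.002,0,0],0],[0,[0.002,0,0],0],[0,[0,0,0],0]]'>/dev/null; python3 s.py; python3 -m jog '[[0,[0.005,0,0],0],[0,[0.01,0,0],0],[0,[0.02,0,0],0],[0,[0.03,0,0],0],[0,[0.03,0,0],0],[0,[0,0,-0.03],0],[0,[0,0,-0.03],0],[0,[0,0,-0.03],0],[0,[0,0,0],0]]';python3 s.py
python3 -c "
from h import *
import cv2
a=viewer.camera('scene')['color'][200:350,210:370,::-1];cv2.imwrite('pics/s8.png',cv2.resize(a,None,fx=4,fy=4,interpolation=cv2.INTER_CUBIC))
a=viewer.camera('top')['color'][140:290,265:425,::-1];cv2.imwrite('pics/t8.png',cv2.resize(a,None,fx=4,fy=4,interpolation=cv2.INTER_CUBIC))"
```

```text
t 20.95 cab [-132.1 -112.7] z 0.1808 yaw cab deg 179.86 Fcab [-0.49 -0.11] Fz -0.08 mom [-0.07  0.01  0.01] tilt [ 0.003 -0.    -1.   ] open -0.002
r 261.7564594488459 n 20.428216511262416 door th if contact 0.006091541713204848
time_s: 21.7
ee_pos: [0.4746, -0.1161, 0.2762]
ee_rot: [0.006, 0.091, 0.996, -0.001]
ft_force: [0.7, -1.1, 0.1]
opening: 0.002
t 21.7 cab [-225.5 -112.9] z 0.2762 yaw cab deg 179.86 Fcab [ 0.94 -1.  ] Fz 0.1 mom [ 0.   -0.08  0.05] tilt [ 0.011 -0.004 -1.   ] open 0.002
r 262.19866850230727 n 113.86883601396424 door th if contact 0.34389457638370025
```

View pics/s8.png

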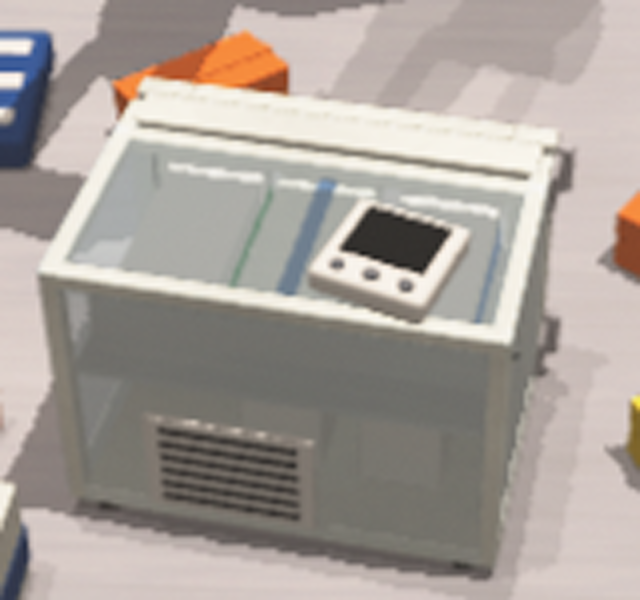

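View pics/t8.png

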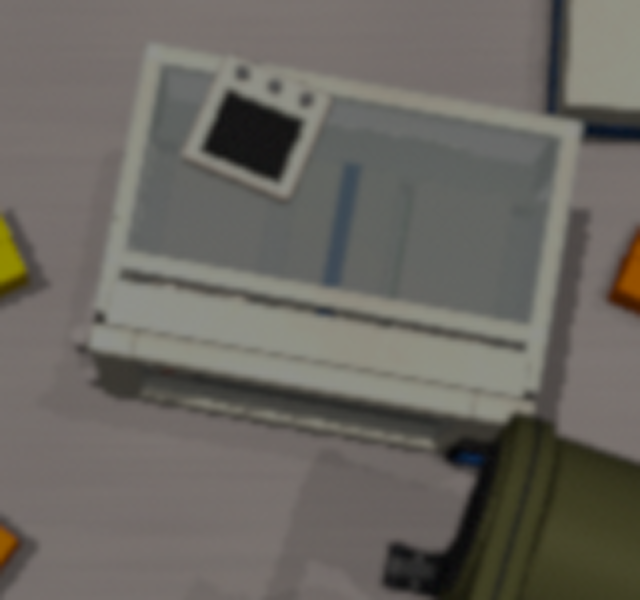

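```bash
python3 -m jog '[[0,[0.03,0,0],0],[0,[0.03,0.02,0],0],[0,[0,0.035,0],0],[0,[0,0.035,0],0],[0,[0,0.035,0],0],[0,[0,0,0],0],[0,[0,0,0],0],[0,[0,0,0],0],[0,[0,0,0],0],[0,[0,0,0],0],[0,[0,0,0],0],[0,[0,0,0],0],[0,[0,0,0],0],[0,[0,0,0],0],[0,[0,0,0],0]]'
python3 -c "
from h import *
import cv2
show()
c=viewer.camera('top')['color'];cv2.imwrite('pics/full.png',c[:,:,::-1])
a=c[140:290,265:425,::-1];cv2.imwrite('pics/t9.png',cv2.resize(a,None,fx=4,fy=4,interpolation=cv2.INTER_CUBIC))"
```

```text
time_s: 23.05
ee_pos: [0.4358, 0.0183, 0.2703]
ee_rot: [0.0, 0.092, 0.996, 0.0]
ft_force: [-0.8, -0.3, -0.2]
opening: -0.001
t 23.05 cab [-287.8   12.4] z 0.2703 yaw cab deg 179.84 Fcab [-0.72 -0.48] Fz -0.24 mom [ 0.   -0.   -0.02] tilt [ 0.  0. -1.] open -0.001
```

View pics/t9.png

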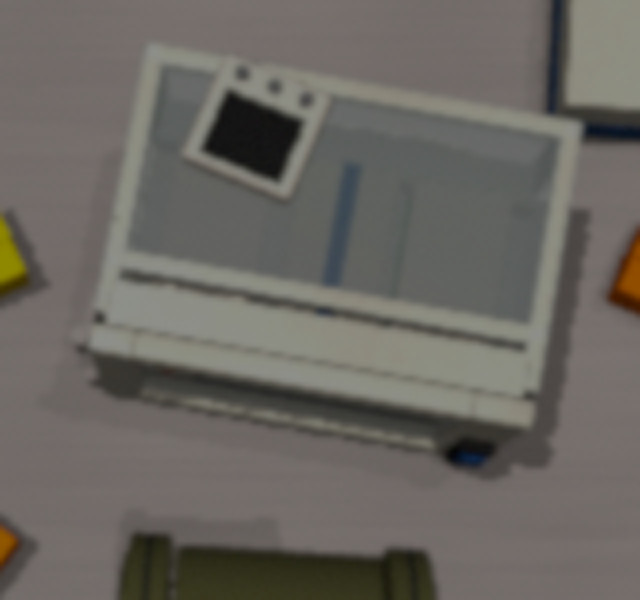

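View pics/full.png

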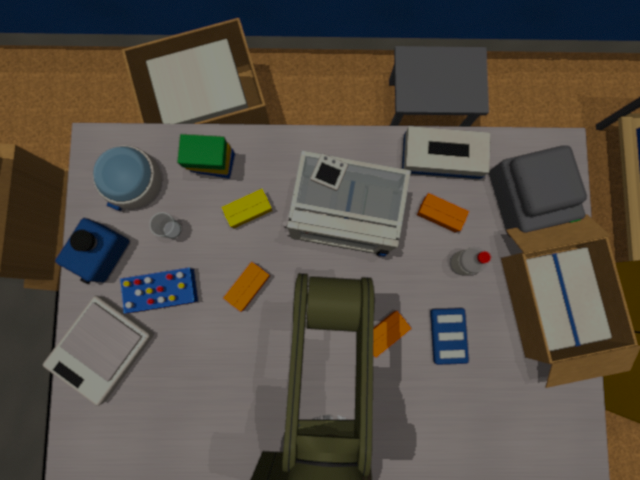

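```bash
python3 -c "
import cv2,numpy as np
a=cv2.imread('pics/top0.png').astype(int);b=cv2.imread('pics/full.png').astype(int)
d=(abs(a-b).sum(2)>90).astype('uint8');n,l,s,c=cv2.connectedComponentsWithStats(d)
print([list(x) for x in s[1:] if x[4]>15])
from rig import job
print(job.finish_job())"
```

```text
[[np.int32(283), np.int32(210), np.int32(50), np.int32(38), np.int32(736)], [np.int32(341), np.int32(218), np.int32(7), np.int32(20), np.int32(90)], [np.int32(355), np.int32(221), np.int32(44), np.int32(26), np.int32(453)], [np.int32(307), np.int32(232), np.int32(34), np.int32(11), np.int32(170)], [np.int32(329), np.int32(238), np.int32(35), np.int32(12), np.int32(126)], [np.int32(307), np.int32(243), np.int32(21), np.int32(28), np.int32(408)], [np.int32(364), np.int32(242), np.int32(38), np.int32(17), np.int32(300)], [np.int32(286), np.int32(267), np.int32(114), np.int32(150), np.int32(6353)], [np.int32(314), np.int32(333), np.int32(7), np.int32(3), np.int32(16)], [np.int32(390), np.int32(340), np.int32(11), np.int32(28), np.int32(249)], [np.int32(305), np.int32(368), np.int32(335), np.int32(112), np.int32(17801)], [np.int32(284), np.int32(389), np.int32(71), np.int32(42), np.int32(1547)], [np.int32(634), np.int32(396), np.int32(6), np.int32(7), np.int32(25)], [np.int32(411), np.int32(428), np.int32(5), np.int32(7), np.int32(17)], [np.int32(250), np.int32(432), np.int32(44), np.int32(48), np.int32(1210)]]
the job is handed in; nothing more can be done
None
```

The sample box is home and the door is shut and latched. I handed the job in at about 23 s of the 67 s allowed, and the hand-in gave no verdict.

- **Box:** I eased it in with the door still wide open until it met the stop, at no more than about 9 N. The top picture taken before closing shows its front in line with the two boxes beside it.
- **Door:** I swung it round slowly and pressed at the pad. The force rose to about 12.7 N, then fell to 0.5 N as the door jumped in about 5 mm. A light extra press, up to about 8 N, met rising resistance.
- **Staying shut:** About 2 s after I let go, the door's edge lay parallel to the cabinet's front, within about 0.01 rad by picture. An unlatched door would show at least 0.035 rad.
- **Other things on the bench:** Comparing the pictures from before and after, I saw changes only around the door, the box, the arm and its shadow. The lower orange box was partly hidden by the arm in the last picture. The side boxes' fronts are hidden by the shut door; they were in place before it closed.

No check failed or disagreed. The forces are readings between short steps, so brief peaks between them were not measured. The bolt itself could not be seen; that it latched is inferred from the snap and from the door staying shut.

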